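# Snug up and lock the sliding stop of a heat-block bed

## Task

The heat block on the locating bed has play. Loosen the sliding stop's clamp knob until the stop is free, slide the stop up so that the block is held snugly between it and the end fence with no visible play, then turn the knob clockwise until the stop is firmly clamped again (properly tight by feel, but not forced). Let go, and leave the other things on the bench where they are.

Things in the scene. Friction and masses are not known exactly. Their poses are not given: they have to be found in the camera images.
- bed: fixed locating bed: aluminium base plate 130 x 340 mm, its top 8 mm above the bench, two lips 10 mm high (inner faces at x = -36 and +36 mm) with the heat block between, an end fence at +y, a steel rail along y at x = +62 mm, 21 mm high. Origin on the bench top, x = 0 midway between the lips; x points to the rail side (away from the robot), y along the rail towards the fence, z up.
- fence (a point): middle of the end fence's inner face, 25 mm above the bench; the fence is 84 mm wide (x), 14 mm thick (y), its top 38 mm above the bench. Axes as the bed's.
- stop: sliding stop, grey, on the rail: body 44 x 50 mm (x, y), top 50 mm above the bench, with a jaw arm 12 mm thick (y) and 26 mm high reaching across the bed 18 to 44 mm above the bench. It slides only along the bed's y, with about 1.5 N of drag when free. Origin on the knob axis at bench height; axes as the bed's. As found it is clamped.
- jaw (a point): middle of the bed on the pushing face (+y face) of the stop's jaw, 31 mm above the bench, 25 mm further along y than the knob axis. As found, 45 to 150 mm from the block, which it then pushes ahead of it.
- knob: clamp knob on top of the stop: a black T-bar 48 mm long, 12 mm thick, from 62 to 89 mm above the bench, on a 30 mm round collar. Origin on the knob axis 53 mm above the bench; x along the bar, y across it (the direction to pinch), z up. The bar looks the same after half a turn; the knob does not rise or sink. Clockwise seen from above tightens. As found it is 0.6 to 1.6 rad past first touch.
- grip (a point): middle of the knob's T-bar, 75.5 mm above the bench. Free, it turns against 0.2 N m of friction. Past touch, clamping force grows 45 N and torque 0.14 N m a radian; let go, it eases back to 65 N at most. It holds from 0.6 rad (25 N), is firm at 0.9 to 2 rad, overloaded past 2.6 rad (120 N). The rail is worn: along it, touch shifts up to 0.45 rad earlier or 1.4 rad later. It can unscrew 4 rad.
- heat_block: loose aluminium heat-block insert with rows of wells, 66 x 95 x 34 mm (x, y, z), 0.2 to 0.4 kg, lying on the bed between the lips, 10 to 55 mm short of the fence. Origin in the centre of its underside; x, y about along the bed's x, y.
- glass: bystander: small glass beaker, 52 mm across, 62 mm high, in front of the bed
- tape: bystander: roll of tape lying flat, 72 mm across, 19 mm high, in front of the bed
- counter: bystander: digital timer, 66 x 70 x 26 mm, behind the bed
- usb: bystander: USB stick, 56 x 18 x 9 mm, behind the bed
- tweezers: bystander: steel forceps lying flat, 128 x 13 x 8 mm, behind the bed
Things that resemble listed ones, but are neither listed nor needed, are in the scene too. What is shaped like the heat_block but green or red is not meant.

How it is judged:
By the outcome, as a careful person would: the job done as asked, in the order asked, and still so for the second after the job is handed in, with the robot touching nothing.
It also fails if it takes over 67 s, if anything falls off the work surface, if the arm or the gripper's body presses on something with over 40 N, if the wrist force passes 120 N, or if a joint passes its speed limit or range.

## Robot

A 7-joint arm with a two-finger parallel gripper is mounted at the origin on a cart in front of the work surface, level with it; the furniture and walls round the work are solid. World frame = base frame: x ahead of the robot, y to its left, z up, the work surface at z = 0. Lengths are in mm, angles in rad, forces in N, time in s.
With the tool pointing down it reaches from about 425 to 800 mm from the base axis. Payload 8.3 kg.
Tool frame: the origin (TCP) lies on the centre line of the jaws, within the pads' length; the fingertips stand 14 mm ahead of it and the grasp point (between the pads) lies 5 mm behind it; z points along the fingers, y is the direction in which the jaws open and shut (so a half turn about z gives the same grasp; the last joint's range is limited). The gripper opens to 85 mm and grips with 20 to 120 N. Pads are 22 mm wide; open, the fingers measure 114 mm over their backs; the gripper's body (76 mm by 85 mm) begins 54 mm behind the grasp point. The pads swing forward as they close: fully open they stand 13 mm farther back than shut.
Start: joints at [1.088, 0.383, 0.016, 1.37, -0.006, 1.388, -0.046], TCP at [254.77, -570.696, 215.179] pointing down, gripper open.
Joint ranges: [-2.95, 2.95], [-0.25, 2.06], [-1.52, 1.56], [0.18, 2.33], [-1.44, 4.58], [0.02, 2.06], [-3.01, 3.01]. Speed limits (rad/s): [2.39, 2.39, 3.01, 3.01, 3.14, 3.14, 3.14].

## Interface

Orientations are given as a unit quaternion [x, y, z, w].
In Python, from plant import env gives the robot as it stands.
- The arm moves only by the tool jog_arm, never from a script. Its argument "steps" is a list of rows, each a list of 3 entries, a list of its own where there are three numbers: the opening, from -1 (shut) to 1 (fully open), then the shift along the world's x, y, z in m, then the turn about the world's z in degrees. In form: [[gripper, [x, y, z], roll], ...]. A call has exactly 8 rows; each row is the pose to reach, as a shift and turn from the pose measured when the call began; what a row does not reach only later rows make up. A row lasts 1/10 s, in which the tool goes at most 50 mm and 8.59 degrees, less where a joint would pass 70% of its speed; a pose out of reach is approached as far as the arm can. A call with a gripper value outside its range is refused whole. The fingers move at their own pace and stop on an object; "squeeze" is the grip in N (left out, the last holds). Time passes only in rows, so rows that repeat a pose let the fingers close, or fill a call up. It gives the time, the measured TCP pose, the force and the opening at its end, in the units of the state.
- env.observe(): the state, without advancing time (a new reading comes with each control period).
- env.snapshot(name): name is "scene" or "top" or "wrist"; returns the picture (384x512x3 uint8, red, green, blue); there is no depth.
- env.get_calibration(name): a dict with "K" (3x3 intrinsics, pixels), "extrinsics" (4x4, takes a point from camera to world coordinates); the wrist camera has in their place "mount" (4x4, takes a point from camera to tool coordinates, whose origin is the TCP and whose axes are the flange's). Camera axes: x right, y down, z forward; pixel columns grow to the right and rows downward; lengths in mm; the calibration is good to about 2 mm. A picture is of the moment at which its call begins: read the wrist's pose just before it. get_calibration takes no time and is no camera call.
- env.hand_in(): hands the job in, once; it reports no verdict.
The state is a dict: "time": time; "joint_positions": joint angles; "dq": joint speeds; "joint_torque": joint torques, N m; "ee_pos": TCP position; "tcp_rot": TCP orientation; "force": force on the tool from outside, world axes, zero at the start; "wrist_torque": the same for the moment, N m; "width": opening from 0.0 (shut) to 1.0 (fully open).
Only numpy, scipy, OpenCV 4.12 (cv2) and the standard library are available. Lean on these libraries where they do the work, as an engineer would, in place of code of your own. Each camera call takes 0.05 s, during which the arm holds its last target.

## Working session

There is one attempt and no reset: what is moved stays moved. The work goes in short steps, Python scripts to look and compute and a tool call to move; the robot and the scene stay as the last step left them, time stands still between calls to the robot, and variables do not carry over. Pictures are saved under pics/ and viewed, and the job is handed in when it is done.

Besides the shell and the picture viewer there is one more tool, called after ">>>" as name(argument=value, ...) on one line, values as JSON. jog_arm: Moves the arm, as the interface text tells. Its arguments: {"type":"object","properties":{"steps":{"type":"array"},"squeeze":{"type":"number"}},"required":["steps"]}

```bash
ls; mkdir -p pics; python3 - <<'E'
from plant import env
import cv2,numpy as np
np.set_printoptions(precision=4,suppress=True)
for n in("scene","top"):
    im=env.snapshot(n); cv2.imwrite(f"pics/{n}0.png",im[:,:,::-1])
    c=env.get_calibration(n); print(n,c["K"],c["extrinsics"])
print(env.get_calibration("wrist"))
print(env.observe())
E
```

```text
pics
scene [[485.8396   0.     254.4755]
 [  0.     485.8396 193.0648]
 [  0.       0.       1.    ]] [[    0.7829    -0.2721     0.5594  -331.6469]
 [   -0.622     -0.3241     0.7128 -1112.5939]
 [   -0.0126    -0.906     -0.423    725.6755]
 [    0.         0.         0.         1.    ]]
top [[473.1826   0.     257.2492]
 [  0.     473.1826 193.8314]
 [  0.       0.       1.    ]] [[  -0.0069   -0.9914    0.1309  355.7843]
 [  -0.9998    0.0042   -0.021   -27.2326]
 [   0.0203   -0.131    -0.9912 1199.6973]
 [   0.        0.        0.        1.    ]]
{'K': array([[339.4843,   0.    , 254.0289],
       [  0.    , 339.4843, 191.4421],
       [  0.    ,   0.    ,   1.    ]]), 'mount': array([[   0.0006,   -0.9537,   -0.3008,   78.315 ],
       [   1.    ,    0.0004,    0.0007,    0.9375],
       [  -0.0005,   -0.3008,    0.9537, -159.7056],
       [   0.    ,    0.    ,    0.    ,    1.    ]])}
{'time': 0.1, 'joint_positions': array([ 1.0881,  0.3842,  0.0164,  1.371 , -0.0063,  1.3882, -0.0465]), 'dq': array([-0.0016, -0.0018,  0.0016, -0.0023,  0.0002,  0.0001,  0.0005]), 'joint_torque': array([  0.003 , -62.9135,   0.8474, -37.2758,   0.0168,   0.0105,
        -0.0001]), 'ee_pos': array([ 254.5696, -570.2774,  214.2661]), 'tcp_rot': array([ 0.978 ,  0.2084, -0.0002, -0.0009]), 'force': array([0.9189, 1.0197, 0.1523]), 'wrist_torque': array([-0.0631, -0.0034, -0.0362]), 'width': 0.99773831313414}
```

View pics/scene0.png

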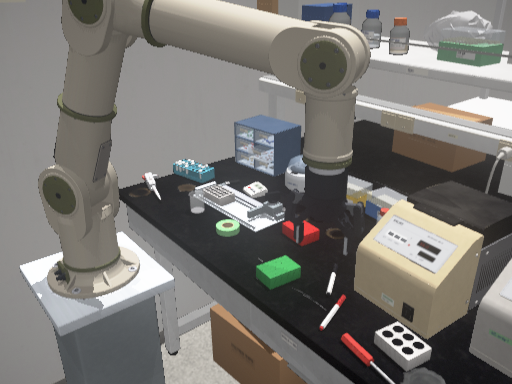

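View pics/top0.png

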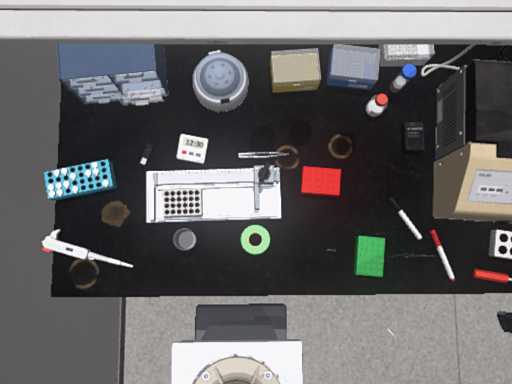

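```bash
python3 - <<'E'
import cv2
im=cv2.imread("pics/top0.png")
cv2.imwrite("pics/top0c.png",cv2.resize(im[120:270,170:370],None,fx=4,fy=4,interpolation=cv2.INTER_CUBIC))
E
```

```text
(no output)
```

View pics/top0c.png

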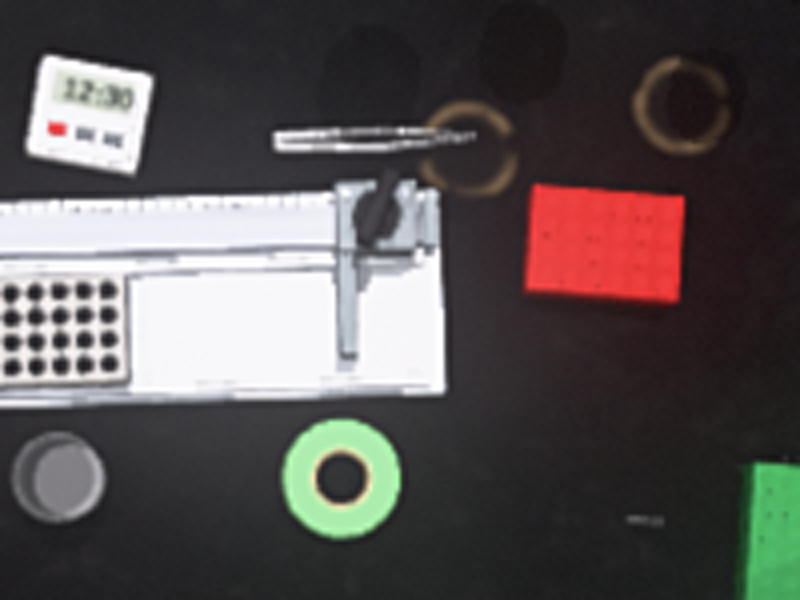

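```bash
cat > h.py <<'E'
import numpy as np,cv2
from plant import env
from scipy.spatial.transform import Rotation as R
np.set_printoptions(precision=3,suppress=True)
def ray(K,T,px,z):
    d=T[:3,:3]@np.linalg.inv(K)@np.array([px[0],px[1],1.]); o=T[:3,3]
    return (o+d*(z-o[2])/d[2])
def proj(K,T,P):
    P=np.atleast_2d(P); c=(P-T[:3,3])@T[:3,:3]; p=c@K.T; return p[:,:2]/p[:,2:]
def top(): c=env.get_calibration("top"); return c["K"],c["extrinsics"]
def wrist(o=None):
    o=o or env.observe(); c=env.get_calibration("wrist"); T=np.eye(4)
    T[:3,:3]=R.from_quat(o["tcp_rot"]).as_matrix(); T[:3,3]=o["ee_pos"]
    return c["K"],T@c["mount"]
E
python3 - <<'E'
from h import *
K,T=top()
f=lambda x,y:(x/4+170,y/4+120)
for nm,p,z in [("bar end",f(390,172),89),("bar end2",f(364,245),89),("knobmid",f(377,210),89),("body",f(335,183),50),("body",f(415,180),50),("body",f(418,248),50),("body",f(337,252),50),("plateR",f(445,393),8),("plateL",(146,222),8),("tape",(255,240),19),("glass",(184,239),62),("jaw end",f(340,357),44),("blk",f(128,380),42),("blk2",f(128,277),42)]:
    print(nm,ray(K,T,p,z))
im=cv2.imread("pics/top0.png")
cv2.imwrite("pics/top0d.png",cv2.resize(im[120:270,130:300],None,fx=4.5,fy=4,interpolation=cv2.INTER_CUBIC))
o=env.observe(); 
import math
print(R.from_quat(o["tcp_rot"]).as_matrix())
E
```

```text
bar end [576.702 -75.824  89.   ]
bar end2 [532.61  -59.934  89.   ]
knobmid [553.689 -67.85   89.   ]
body [577.643 -43.473  50.   ]
body [579.383 -92.948  50.   ]
body [536.829 -94.308  50.   ]
body [534.524 -44.447  50.   ]
plateR [ 450.703 -112.747    8.   ]
plateL [443.061 227.149   8.   ]
tape [396.02  -45.909  19.   ]
glass [397.981 124.324  62.   ]
jaw end [470.294 -45.983  44.   ]
blk [456.985  83.833  42.   ]
blk2 [520.656  84.368  42.   ]
[[ 0.913  0.408 -0.001]
 [ 0.408 -0.913  0.002]
 [-0.    -0.002 -1.   ]]
```

View pics/top0d.png

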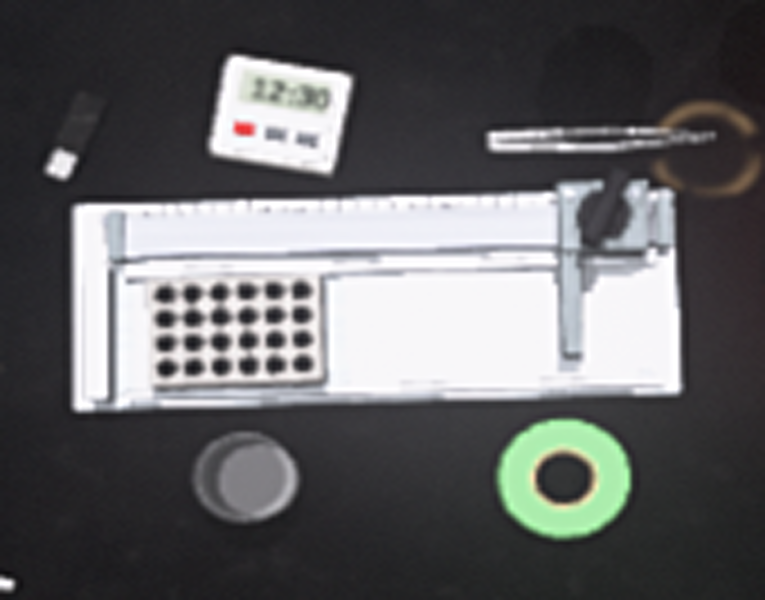

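Candidates:
- Stop and knob: only one, grey with a black T-bar. The knob is at (264,172) in the top view.
- Heat block: metallic at (182,203). Red at (321,181) and green at (370,256) have its shape but are not meant.

The crop confirms the metallic block between the lips. The stop is at the right end of the rail, with the bar at about -20° to world x. The bed yaw is about +1.3°.

>>> jog_arm(steps=[[1,[0.04,0.06,0],-8],[1,[0.07,0.11,0],-16],[1,[0.1,0.16,0],-24],[1,[0.13,0.21,0],-32],[1,[0.155,0.255,0],-40],[1,[0.18,0.3,0],-44],[1,[0.205,0.345,0],-44],[1,[0.23,0.385,0],-44]])

```text
time: 0.9
ee_pos: [456.0, -232.5, 214.2]
tcp_rot: [0.985, -0.173, 0.0, -0.001]
force: [0.9, -0.7, -0.3]
width: 0.999
```

>>> jog_arm(steps=[[1,[0.025,0.04,0],0],[1,[0.05,0.08,-0.01],0],[1,[0.075,0.12,-0.025],0],[1,[0.099,0.164,-0.044],0],[1,[0.099,0.164,-0.044],0],[1,[0.099,0.164,-0.044],0],[1,[0.099,0.164,-0.044],0],[1,[0.099,0.164,-0.044],0]])

```text
time: 1.7
ee_pos: [554.7, -70.6, 170.6]
tcp_rot: [0.985, -0.175, 0.0, -0.0]
force: [0.9, -0.0, -0.1]
width: 0.998
```

```bash
python3 - <<'E'
from h import *
o=env.observe(); print(o["ee_pos"],o["joint_positions"],o["force"],o["wrist_torque"])
im=env.snapshot("wrist"); K,T=wrist(o); np.savez("w1.npz",K=K,T=T)
cv2.imwrite("pics/w1.png",im[:,:,::-1])
E
```

```text
[554.717 -70.611 170.592] [ 0.296  0.282 -0.275  1.613  0.079  1.256 -1.915] [ 0.905 -0.036 -0.117] [-0.048 -0.032 -0.01 ]
```

View pics/w1.png

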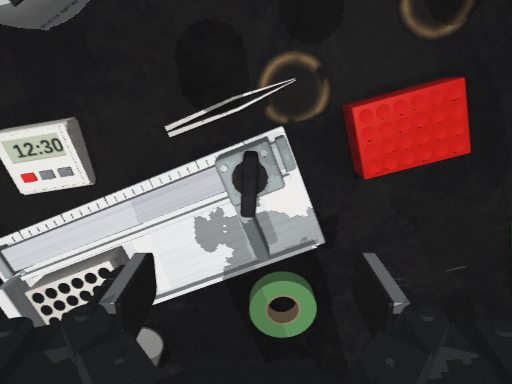

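```bash
python3 - <<'E'
from h import *
im=cv2.imread("pics/w1.png")
c=im[130:240,200:310].astype(float); c=(255*(c/255)**0.5).astype(np.uint8)
cv2.imwrite("pics/w1c.png",cv2.resize(c,None,fx=5,fy=5,interpolation=cv2.INTER_CUBIC))
E
```

```text
(no output)
```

View pics/w1c.png

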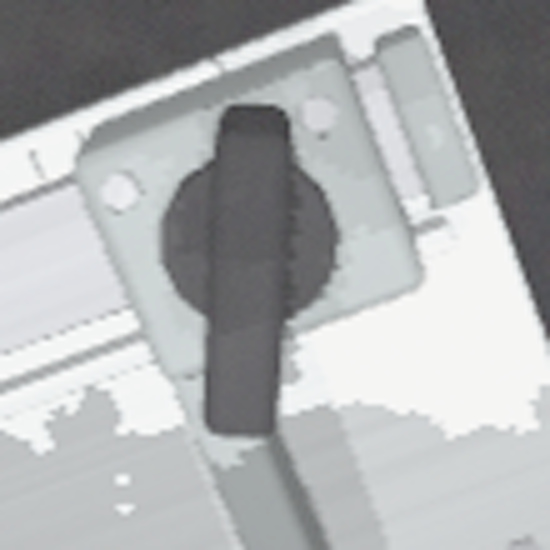

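```bash
python3 - <<'E'
from h import *
d=np.load("w1.npz"); K,T=d["K"],d["T"]
f=lambda x,y:(x/5+200,y/5+130)
a=ray(K,T,f(254,137),89); b=ray(K,T,f(240,434),89)
print(a,b,(a+b)/2,np.linalg.norm(a-b),np.degrees(np.arctan2(*(a-b)[1::-1])))
for n,p in [("colL",f(162,240)),("colR",f(338,240))]: print(n,ray(K,T,p,62))
b4=[f(75,155),f(342,55),f(423,283),f(180,378)]
q=np.array([ray(K,T,p,50) for p in b4]); print(q,q.mean(0))
print(np.degrees(np.arctan2(*(q[0]-q[1])[1::-1]))-90)
E
```

```text
[582.245 -77.94   89.   ] [539.766 -59.982  89.   ] [561.005 -68.961  89.   ] 46.11893323999909 -22.91622192633133
colL [566.176 -55.69   62.   ]
colR [556.279 -82.743  62.   ]
[[582.242 -45.426  50.   ]
 [582.704 -93.238  50.   ]
 [540.78  -93.295  50.   ]
 [538.932 -47.728  50.   ]] [561.164 -69.922  50.   ]
0.5546492247297721
```

The wrist picture shows the T-bar top running from (251,157) to (248,217). That gives a knob centre of about (560,-69) and an angle of about -22°. Next I descend and grip.

>>> jog_arm(steps=[[1,[0.004,0.0015,-0.02],-1.5],[1,[0.004,0.0015,-0.045],-1.5],[1,[0.004,0.0015,-0.065],-1.5],[1,[0.004,0.0015,-0.08],-1.5],[1,[0.004,0.0015,-0.088],-1.5],[1,[0.004,0.0015,-0.0925],-1.5],[1,[0.004,0.0015,-0.0925],-1.5],[1,[0.004,0.0015,-0.0925],-1.5]])

```text
time: 2.55
ee_pos: [559.3, -69.2, 79.1]
tcp_rot: [0.982, -0.188, 0.001, -0.001]
force: [-0.7, -0.5, -0.4]
width: 1.001
```

```bash
python3 - <<'E'
from h import *
o=env.observe(); print(o["ee_pos"],o["force"],o["wrist_torque"])
im=env.snapshot("wrist"); cv2.imwrite("pics/w2.png",im[:,:,::-1])
E
```

```text
[559.295 -69.24   79.064] [-0.663 -0.453 -0.44 ] [-0.022  0.029 -0.06 ]
```

View pics/w2.png

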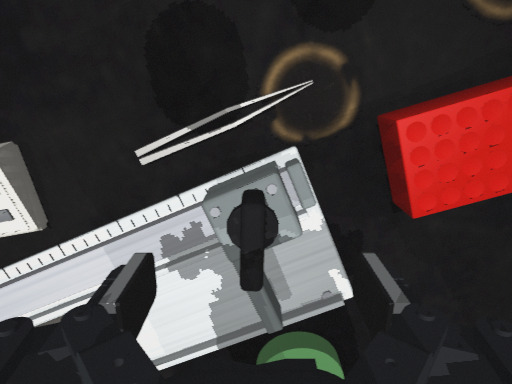

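```bash
python3 - <<'E'
from h import *
K,T=wrist(); o=env.observe()
p=o["ee_pos"]; print(proj(K,T,[p,p+[0,0,10],p+[0,0,-14],[561,-69,89],[555.5,-68.5,89]]))
im=cv2.imread("pics/w2.png")
c=im[170:310,190:320].astype(float); c=(255*(c/255)**0.5).astype(np.uint8)
cv2.imwrite("pics/w2c.png",cv2.resize(c,None,fx=4,fy=4,interpolation=cv2.INTER_CUBIC))
E
```

```text
[[254.559 243.426]
 [254.576 252.494]
 [254.539 232.267]
 [253.055 249.675]
 [256.224 259.366]]
```

View pics/w2c.png

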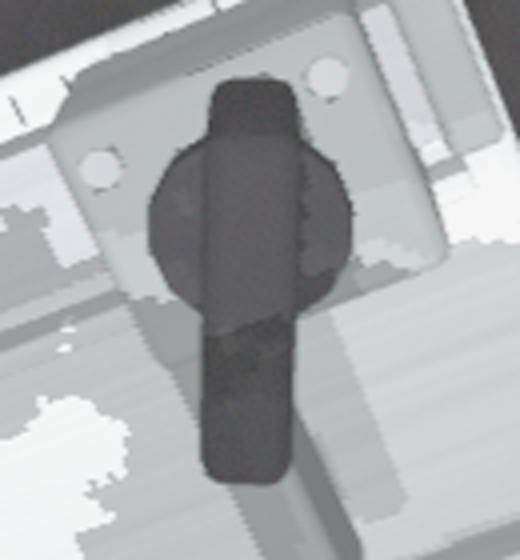

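```bash
python3 - <<'E'
from h import *
K,T=wrist()
a=ray(K,T,(190+253/4,170+134/4),89); b=ray(K,T,(190+247/4,170+484/4),89)
print(a,b,(a+b)/2,np.linalg.norm(a-b),np.degrees(np.arctan2(*(a-b)[1::-1])))
E
```

```text
[583.21  -77.916  89.   ] [539.573 -59.777  89.   ] [561.391 -68.846  89.   ] 47.2568015083913 -22.57041756629663
```

Wrist views agree: knob at (561.4,-68.9), bar angle -22.6°. Shift slightly and close.

>>> jog_arm(squeeze=80, steps=[[1,[0.0015,0.0003,-0.001],-0.8],[1,[0.0015,0.0003,-0.001],-0.8],[-1,[0.0015,0.0003,-0.001],-0.8],[-1,[0.0015,0.0003,-0.001],-0.8],[-1,[0.0015,0.0003,-0.001],-0.8],[-1,[0.0015,0.0003,-0.001],-0.8],[-1,[0.0015,0.0003,-0.001],-0.8],[-1,[0.0015,0.0003,-0.001],-0.8]])

```text
time: 3.4
ee_pos: [560.9, -68.8, 78.1]
tcp_rot: [0.981, -0.195, 0.001, -0.001]
force: [-0.3, -0.4, 0.3]
width: 0.003
```

```bash
cat > s.py <<'E'
from h import *
o=env.observe(); y=np.degrees(2*np.arctan2(o["tcp_rot"][1],o["tcp_rot"][0]))
print(round(o["time"],2),o["ee_pos"],"yaw %.2f"%y,"F",o["force"],"M",o["wrist_torque"],"w %.3f"%o["width"],"q",o["joint_positions"])
E
python3 s.py
```

```text
3.4 [560.887 -68.825  78.136] yaw -22.44 F [-0.289 -0.417  0.295] M [-0.029 -0.003  0.05 ] w 0.003 q [ 0.279  0.375 -0.264  1.71   0.108  1.069 -1.982]
```

```bash
python3 - <<'E'
from h import *
im=env.snapshot("wrist"); cv2.imwrite("pics/w3.png",im[:,:,::-1])
E
```

```text
(no output)
```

View pics/w3.png

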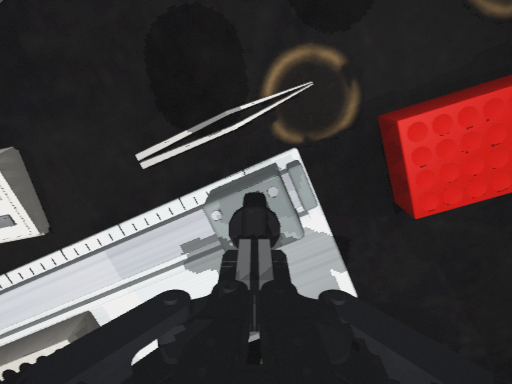

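```bash
python3 - <<'E'
from h import *
im=cv2.imread("pics/w3.png")
c=im[170:350,180:330].astype(float); c=(255*(c/255)**0.45).astype(np.uint8)
cv2.imwrite("pics/w3c.png",cv2.resize(c,None,fx=3.3,fy=3.3,interpolation=cv2.INTER_CUBIC))
E
python3 s.py
```

```text
3.45 [560.857 -68.908  78.144] yaw -22.45 F [-0.819  0.014 -0.128] M [-0.01   0.018 -0.048] w 0.003 q [ 0.279  0.375 -0.264  1.71   0.108  1.069 -1.982]
```

View pics/w3c.png

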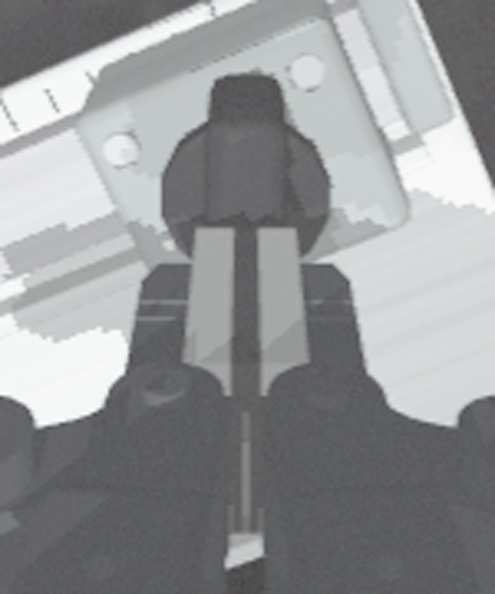

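```bash
python3 - <<'E'
from h import *
c=env.get_calibration("wrist");K=c["K"];M=c["mount"]
for z in (14,5,0,-5,-13,-20,-30,-40): print(z,proj(K,M,[[11,-6,z],[11,6,z],[0,6,z],[-11,6,z]]).round(0).tolist())
E
```

```text
14 [[244.0, 214.0], [266.0, 214.0], [265.0, 232.0], [265.0, 250.0]]
5 [[243.0, 220.0], [266.0, 220.0], [266.0, 239.0], [266.0, 258.0]]
0 [[243.0, 224.0], [266.0, 224.0], [266.0, 243.0], [266.0, 262.0]]
-5 [[243.0, 228.0], [267.0, 228.0], [267.0, 248.0], [266.0, 267.0]]
-13 [[242.0, 235.0], [267.0, 235.0], [267.0, 255.0], [267.0, 276.0]]
-20 [[241.0, 241.0], [268.0, 241.0], [268.0, 263.0], [267.0, 284.0]]
-30 [[241.0, 251.0], [269.0, 251.0], [269.0, 274.0], [268.0, 296.0]]
-40 [[240.0, 263.0], [270.0, 263.0], [270.0, 287.0], [269.0, 310.0]]
```

```bash
python3 - <<'E'
from h import *
for n in("scene",):
    im=env.snapshot(n)[:,:,::-1]; c=env.get_calibration(n)
    p=env.observe()["ee_pos"]
    q=proj(c["K"],c["extrinsics"],[p,p-[0,0,14],p+[0,0,54],[561,-69,89],[561,-69,50]]); print(q)
    c0=q[0].astype(int); a=im[c0[1]-50:c0[1]+45,c0[0]-60:c0[0]+60].astype(float); a=(255*(a/255)**.5).astype(np.uint8)
    print(c0-[60,50])
    cv2.imwrite("pics/s3.png",cv2.resize(a,None,fx=6,fy=6,interpolation=cv2.INTER_CUBIC))
E
```

```text
[[272.984 194.828]
 [272.969 198.868]
 [273.046 178.949]
 [273.06  191.678]
 [273.016 202.92 ]]
[212 144]
```

View pics/s3.png

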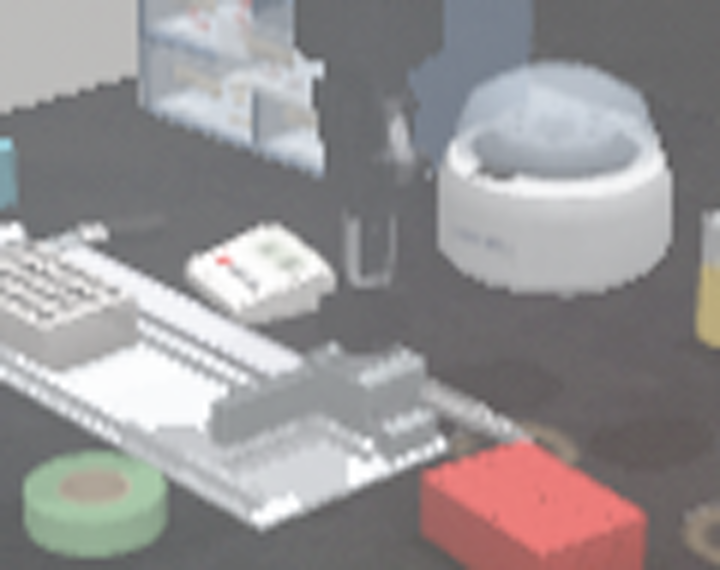

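Width 0.003 with no contact, and both the wrist view (pad ends at row 239) and the scene view (finger tips at (273.7,191), about z 89–95) put the shut tips just above the bar. The fingers reach about 25 mm less far than I had assumed. I'll reopen, go lower and check.

>>> jog_arm(steps=[[0,[0,0,0.0],0],[0,[0,0,0.0],0],[0,[0,0,0.0],0],[0,[0,0,-0.005],0],[0,[0,0,-0.01],0],[0,[0,0,-0.015],0],[0,[0,0,-0.018],0],[0,[0,0,-0.018],0]])

```text
time: 4.3
ee_pos: [560.4, -68.8, 59.3]
tcp_rot: [0.981, -0.195, 0.001, -0.001]
force: [0.7, 0.2, -0.1]
width: 0.499
```

```bash
python3 s.py; python3 - <<'E'
from h import *
im=env.snapshot("wrist")[:,:,::-1]
a=(255*(im/255.)**.5).astype(np.uint8)
cv2.imwrite("pics/w4.png",a)
E
```

```text
4.3 [560.371 -68.79   59.346] yaw -22.44 F [ 0.74   0.157 -0.077] M [ 0.002 -0.01   0.012] w 0.499 q [ 0.276  0.396 -0.261  1.727  0.115  1.032 -1.987]
```

View pics/w4.png

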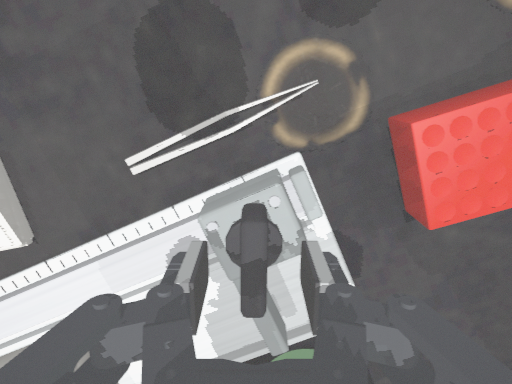

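>>> jog_arm(steps=[[0,[0.0005,0,-0.003],0],[0,[0.0005,0,-0.005],0],[-1,[0.0005,0,-0.005],0],[-1,[0.0005,0,-0.005],0],[-1,[0.0005,0,-0.005],0],[-1,[0.0005,0,-0.005],0],[-1,[0.0005,0,-0.005],0],[-1,[0.0005,0,-0.005],0]])

```text
time: 5.15
ee_pos: [561.2, -68.8, 55.0]
tcp_rot: [0.981, -0.195, 0.001, -0.001]
force: [-1.7, -0.6, 4.1]
width: 0.117
```

```bash
python3 s.py; python3 - <<'E'
from h import *
im=env.snapshot("wrist")[:,:,::-1]
a=(255*(im[150:350,150:360]/255.)**.5).astype(np.uint8)
cv2.imwrite("pics/w5.png",cv2.resize(a,None,fx=2.8,fy=2.8))
E
```

```text
5.15 [561.208 -68.786  55.014] yaw -22.44 F [-1.67  -0.581  4.124] M [ 0.091  0.395 -0.011] w 0.117 q [ 0.275  0.402 -0.261  1.729  0.118  1.023 -1.989]
```

View pics/w5.png

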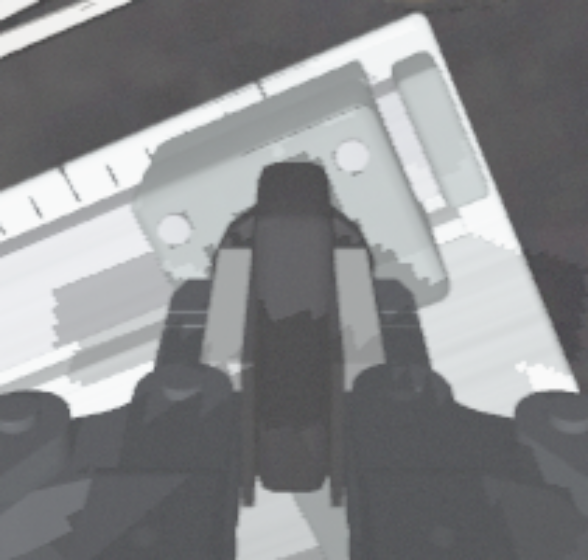

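Gripped: width is 0.117, and the wrist crop shows the bar between the pads. Now I loosen it (counterclockwise is +roll).

>>> jog_arm(steps=[[-1,[0,0,0],6],[-1,[0,0,0],12],[-1,[0,0,0],18],[-1,[0,0,0],24],[-1,[0,0,0],30],[-1,[0,0,0],36],[-1,[0,0,0],42],[-1,[0,0,0],48]])

```text
time: 6.0
ee_pos: [561.1, -67.7, 54.8]
tcp_rot: [0.975, 0.224, 0.001, -0.002]
force: [-0.5, 2.9, 1.0]
width: 0.118
```

```bash
python3 s.py
```

```text
6.0 [561.14  -67.676  54.756] yaw 25.84 F [-0.53   2.944  0.959] M [ 0.696  0.16  -0.185] w 0.118 q [ 0.398  0.423 -0.417  1.723  0.19   1.036 -1.203]
```

>>> jog_arm(steps=[[-1,[0,0,0],6],[-1,[0,0,0],12],[-1,[0,0,0],18],[-1,[0,0,0],24],[-1,[0,0,0],30],[-1,[0,0,0],36],[-1,[0,0,0],42],[-1,[0,0,0],48]])

```text
time: 6.8
ee_pos: [560.1, -67.4, 54.6]
tcp_rot: [0.798, 0.602, -0.001, -0.002]
force: [-5.6, 1.3, 5.0]
width: 0.118
```

```bash
python3 s.py
```

```text
6.8 [560.146 -67.355  54.577] yaw 74.09 F [-5.596  1.33   4.995] M [ 0.275  1.252 -0.208] w 0.118 q [ 0.52   0.455 -0.577  1.715  0.275  1.058 -0.426]
```

>>> jog_arm(steps=[[-1,[0,0,0],6],[-1,[0,0,0],12],[-1,[0,0,0],18],[-1,[0,0,0],24],[-1,[0,0,0],30],[-1,[0,0.003,0],30],[-1,[0,0.007,0],30],[-1,[0,0.011,0],30]])

```text
time: 7.6
ee_pos: [559.0, -57.2, 54.6]
tcp_rot: [0.615, 0.788, -0.003, -0.003]
force: [-7.8, -2.1, 8.1]
width: 0.118
```

```bash
python3 s.py; python3 - <<'E'
from h import *
im=env.snapshot("top")[:,:,::-1]
cv2.imwrite("pics/t6.png",cv2.resize(im[120:270,130:300],None,fx=4.5,fy=4,interpolation=cv2.INTER_CUBIC))
E
```

```text
7.6 [558.975 -57.152  54.559] yaw 104.05 F [-7.849 -2.061  8.146] M [-0.412  1.529  0.131] w 0.118 q [ 0.578  0.479 -0.682  1.715  0.337  1.076  0.031]
```

View pics/t6.png

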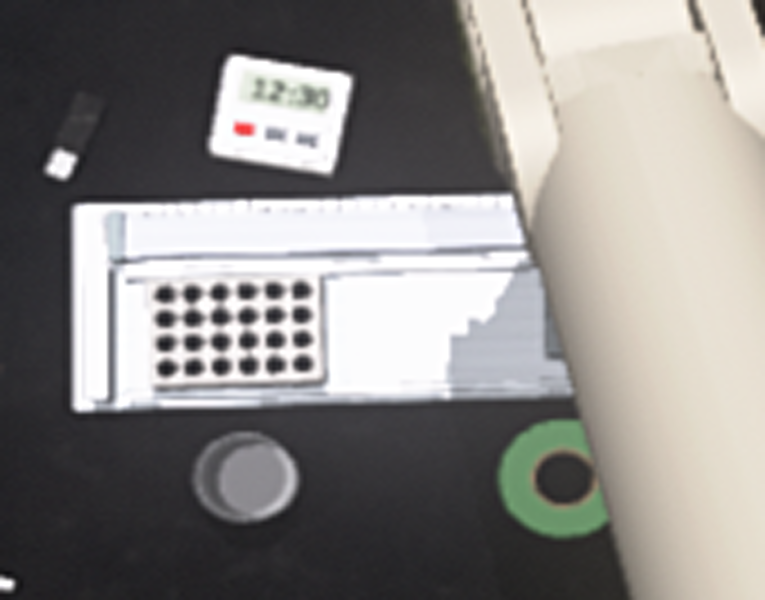

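>>> jog_arm(steps=[[-1,[-0.001,0.008,0.0005],0],[-1,[-0.0015,0.02,0.0005],0],[-1,[-0.002,0.033,0.0005],0],[-1,[-0.002,0.046,0.0005],0],[-1,[-0.0025,0.059,0.0005],0],[-1,[-0.0025,0.072,0.0005],0],[-1,[-0.003,0.083,0.0005],0],[-1,[-0.003,0.092,0.0005],0]])

```text
time: 8.45
ee_pos: [556.2, 36.9, 54.7]
tcp_rot: [0.615, 0.789, -0.002, -0.003]
force: [5.0, -1.4, -7.3]
width: 0.115
```

```bash
python3 s.py
```

```text
8.45 [556.188  36.949  54.689] yaw 104.13 F [ 5.04  -1.357 -7.325] M [-0.298 -1.287  0.087] w 0.115 q [ 0.433  0.477 -0.709  1.727  0.345  1.074 -0.143]
```

>>> jog_arm(steps=[[-1,[0.0005,0.006,0],0],[-1,[0.0005,0.012,0],0],[-1,[0.0005,0.017,0],0],[-1,[0.0005,0.021,0],0],[-1,[0.0005,0.025,0],0],[-1,[0.0003,0.028,0],0],[-1,[0.0003,0.031,0],0],[-1,[0.0003,0.034,0],0]])

```text
time: 9.25
ee_pos: [555.5, 70.2, 54.6]
tcp_rot: [0.615, 0.788, -0.003, -0.003]
force: [-6.2, -4.4, 4.2]
width: 0.117
```

```bash
python3 s.py; python3 - <<'E'
from h import *
im=env.snapshot("top")[:,:,::-1]
cv2.imwrite("pics/t7.png",cv2.resize(im[120:270,130:300],None,fx=4.5,fy=4,interpolation=cv2.INTER_CUBIC))
E
```

```text
9.25 [555.52   70.197  54.588] yaw 104.09 F [-6.246 -4.43   4.236] M [-0.799  1.258  0.19 ] w 0.117 q [ 0.375  0.485 -0.714  1.718  0.352  1.08  -0.207]
```

View pics/t7.png

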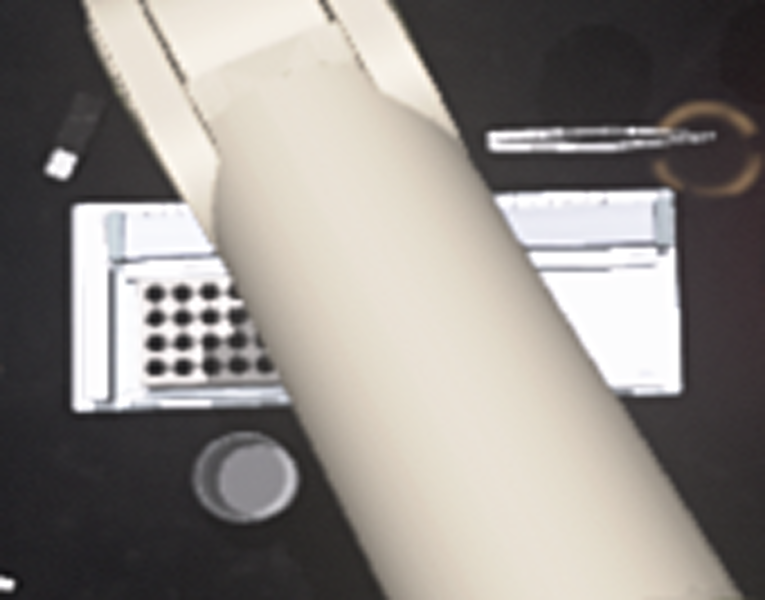

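>>> jog_arm(steps=[[-1,[-0.0005,0.002,0],0],[-1,[-0.0005,0.004,0],0],[-1,[-0.0005,0.006,0],0],[-1,[-0.0007,0.008,0],0],[-1,[-0.0007,0.009,0],0],[-1,[-0.0007,0.01,0],0],[-1,[-0.0007,0.011,0],0],[-1,[-0.0007,0.012,0],0]])

```text
time: 10.1
ee_pos: [555.0, 83.0, 54.7]
tcp_rot: [0.615, 0.789, -0.003, -0.003]
force: [1.1, -3.1, -2.2]
width: 0.117
```

```bash
python3 s.py
```

```text
10.1 [555.042  82.968  54.661] yaw 104.12 F [ 1.07  -3.096 -2.168] M [-0.834 -0.613  0.104] w 0.117 q [ 0.354  0.488 -0.717  1.715  0.354  1.081 -0.23 ]
```

>>> jog_arm(steps=[[-1,[0,0.0005,0],0],[-1,[0,0.001,0],0],[-1,[0,0.0015,0],0],[-1,[0,0.002,0],0],[-1,[0,0.0025,0],0],[-1,[0,0.003,0],0],[-1,[0,0.0035,0],0],[-1,[0,0.004,0],0]])

```text
time: 10.9
ee_pos: [554.9, 86.9, 54.6]
tcp_rot: [0.615, 0.789, -0.003, -0.003]
force: [0.1, -5.2, -0.4]
width: 0.122
```

```bash
python3 s.py;  python3 - <<'E'
from h import *
im=env.snapshot("top")[:,:,::-1]
cv2.imwrite("pics/t8.png",cv2.resize(im[160:240,140:210],None,fx=8,fy=7,interpolation=cv2.INTER_CUBIC))
E
```

```text
10.9 [554.934  86.862  54.632] yaw 104.12 F [ 0.082 -5.248 -0.357] M [-1.083 -0.24   0.098] w 0.122 q [ 0.347  0.49  -0.717  1.713  0.356  1.082 -0.238]
```

View pics/t8.png

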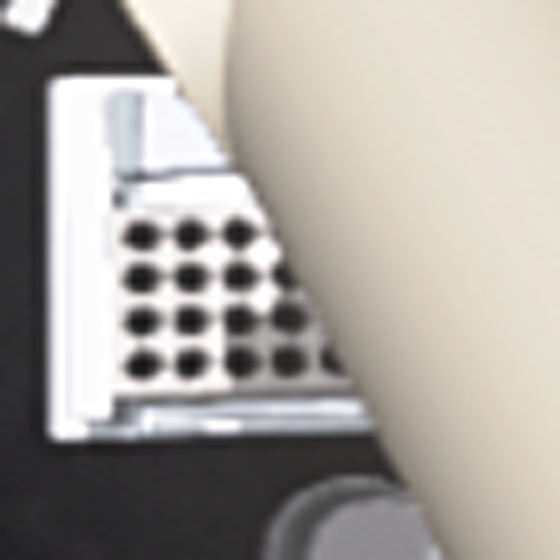

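>>> jog_arm(steps=[[-1,[0,0.0003,0],0],[-1,[0,0.0006,0],0],[-1,[0,0.0009,0],0],[-1,[0,0.0012,0],0],[-1,[0,0.0015,0],0],[-1,[0,0.0015,0],0],[-1,[0,0.0015,0],0],[-1,[0,0.0015,0],0]])

```text
time: 11.75
ee_pos: [555.0, 86.9, 54.6]
tcp_rot: [0.615, 0.788, -0.004, -0.003]
force: [0.1, -8.1, 1.5]
width: 0.122
```

```bash
python3 s.py
```

```text
11.75 [554.961  86.874  54.638] yaw 104.05 F [ 0.086 -8.127  1.52 ] M [-1.648 -0.138  0.206] w 0.122 q [ 0.345  0.49  -0.716  1.713  0.357  1.084 -0.241]
```

Pushing another 1.5 mm raised the force to 8 N with no motion, so the block is seated on the fence. Now I tighten clockwise, holding a slight push.

>>> jog_arm(steps=[[-1,[0,0.003,0],-6],[-1,[0,0.003,0],-12],[-1,[0,0.003,0],-18],[-1,[0,0.003,0],-24],[-1,[0,0.003,0],-30],[-1,[0,0.003,0],-36],[-1,[0,0.003,0],-42],[-1,[0,0.003,0],-48]])

```text
time: 12.55
ee_pos: [556.3, 86.7, 54.7]
tcp_rot: [0.884, 0.467, -0.002, -0.002]
force: [5.3, -10.8, -3.1]
width: 0.118
```

```bash
python3 s.py
```

```text
12.55 [556.256  86.743  54.674] yaw 55.66 F [  5.259 -10.758  -3.116] M [-2.563 -1.355  0.213] w 0.118 q [ 0.224  0.447 -0.548  1.718  0.258  1.055 -1.01 ]
```

>>> jog_arm(steps=[[-1,[0,0.0025,0],-4],[-1,[0,0.0025,0],-8],[-1,[0,0.0025,0],-12],[-1,[0,0.0025,0],-16],[-1,[0,0.0025,0],-20],[-1,[0,0.0025,0],-24],[-1,[0,0.0025,0],-28],[-1,[0,0.0025,0],-32]])

```text
time: 13.35
ee_pos: [557.0, 86.0, 54.6]
tcp_rot: [0.979, 0.202, -0.002, -0.001]
force: [2.4, -10.8, 0.4]
width: 0.116
```

```bash
python3 s.py
```

```text
13.35 [556.952  86.019  54.629] yaw 23.35 F [  2.408 -10.763   0.433] M [-2.702 -0.681  0.232] w 0.116 q [ 0.142  0.426 -0.439  1.723  0.203  1.041 -1.53 ]
```

>>> jog_arm(steps=[[-1,[0,0.0025,0],-4],[-1,[0,0.0025,0],-8],[-1,[0,0.0025,0],-12],[-1,[0,0.0025,0],-16],[-1,[0,0.0025,0],-20],[-1,[0,0.0025,0],-24],[-1,[0,0.0025,0],-28],[-1,[0,0.0025,0],-32]])

```text
time: 14.15
ee_pos: [557.1, 85.1, 54.6]
tcp_rot: [0.997, -0.078, -0.001, 0.0]
force: [-0.4, -12.4, 1.8]
width: 0.117
```

```bash
python3 s.py
```

```text
14.15 [557.144  85.085  54.612] yaw -8.97 F [ -0.361 -12.428   1.769] M [-2.861 -0.011  0.253] w 0.117 q [ 0.059  0.41  -0.333  1.727  0.153  1.032 -2.055]
```

>>> jog_arm(steps=[[-1,[0,0.0025,0],-4],[-1,[0,0.0025,0],-8],[-1,[0,0.0025,0],-12],[-1,[0,0.0025,0],-16],[-1,[0,0.0025,0],-20],[-1,[0,0.0025,0],-24],[-1,[0,0.0025,0],-28],[-1,[0,0.0025,0],-32]])

```text
time: 14.95
ee_pos: [556.8, 84.2, 54.7]
tcp_rot: [0.936, -0.352, -0.001, 0.002]
force: [-4.5, -12.5, 5.6]
width: 0.118
```

```bash
python3 s.py; python3 s.py
```

```text
14.95 [556.79   84.199  54.702] yaw -41.27 F [ -4.522 -12.454   5.626] M [-2.899  0.625  0.318] w 0.118 q [-0.024  0.399 -0.229  1.731  0.106  1.027 -2.582]
14.95 [556.79   84.199  54.702] yaw -41.27 F [ -4.522 -12.454   5.626] M [-2.899  0.625  0.318] w 0.118 q [-0.024  0.399 -0.229  1.731  0.106  1.027 -2.582]
```

>>> jog_arm(steps=[[-1,[0,0.0025,0],-3],[-1,[0,0.0025,0],-6],[-1,[0,0.0025,0],-9],[-1,[0,0.0025,0],-12],[-1,[0,0.0025,0],-14],[-1,[0,0.0025,0],-16],[-1,[0,0.0025,0],-18],[-1,[0,0.0025,0],-20]])

```text
time: 15.75
ee_pos: [556.3, 83.8, 54.8]
tcp_rot: [0.86, -0.511, -0.001, 0.004]
force: [-3.8, -11.7, 6.7]
width: 0.121
```

```bash
python3 s.py; python3 -c "
from h import *
for i in range(3): env.snapshot('top'); print(env.observe()['wrist_torque'],env.observe()['force'])"
```

```text
15.75 [556.318  83.759  54.789] yaw -61.46 F [ -3.808 -11.715   6.651] M [-2.593  0.642  0.334] w 0.121 q [-0.076  0.395 -0.164  1.732  0.077  1.027 -2.912]
[-2.522  0.708  0.269] [ -3.107 -11.715   5.644]
[-2.541  0.69   0.108] [ -3.837 -11.512   5.658]
[-2.543  0.635  0.109] [ -3.108 -12.229   5.931]
```

The torque is rising (0.33 N m), but joint 7 is close to its limit. I'll open, turn half a turn in place (open fingers clear the bar), recentre by about 1.5 mm and regrip.

>>> jog_arm(steps=[[1,[0,0,0],0],[1,[0,0,0],0],[1,[0,0,0],0],[1,[0,0,0],0],[1,[0,0,0],0],[1,[0,0,0],0],[1,[-0.0007,0.0015,0],0],[1,[-0.0007,0.0015,0],0]])

```text
time: 16.7
ee_pos: [555.5, 85.6, 54.8]
tcp_rot: [0.86, -0.511, -0.001, 0.003]
force: [0.3, -0.1, 1.0]
width: 1.001
```

```bash
python3 s.py; python3 - <<'E'
from h import *
im=env.snapshot("wrist")[:,:,::-1]
a=(255*(im/255.)**.5).astype(np.uint8)
cv2.imwrite("pics/w9.png",a)
E
```

```text
16.7 [555.485  85.615  54.785] yaw -61.40 F [ 0.306 -0.089  1.007] M [ 0.045 -0.011  0.024] w 1.001 q [-0.079  0.394 -0.165  1.734  0.077  1.027 -2.914]
```

View pics/w9.png

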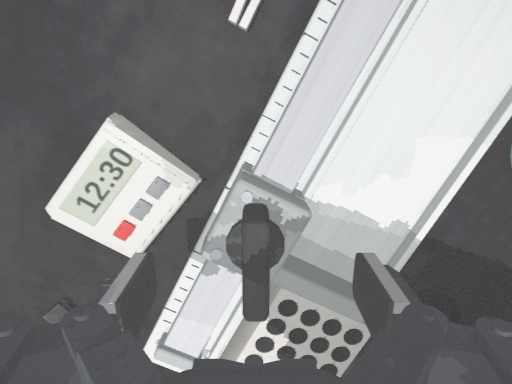

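>>> jog_arm(steps=[[1,[0,0,0],8],[1,[0,0,0],16],[1,[0,0,0],24],[1,[0,0,0],32],[1,[0,0,0],40],[1,[0,0,0],48],[1,[0,0,0],56],[1,[0,0,0],64]])

```text
time: 17.55
ee_pos: [555.6, 85.4, 54.8]
tcp_rot: [1.0, 0.026, 0.001, 0.004]
force: [-0.8, -0.6, 0.0]
width: 1.0
```

>>> jog_arm(steps=[[1,[0,0,0],8],[1,[0,0,0],16],[1,[0,0,0],24],[1,[0,0,0],32],[1,[0,0,0],40],[1,[0,0,0],48],[1,[0,0,0],56],[1,[0,0,0],64]])

```text
time: 18.35
ee_pos: [555.6, 85.4, 54.9]
tcp_rot: [0.833, 0.554, 0.003, 0.003]
force: [0.3, -0.7, 0.6]
width: 0.998
```

```bash
python3 s.py
```

```text
18.35 [555.585  85.356  54.869] yaw 67.25 F [ 0.322 -0.743  0.628] M [ 0.031  0.025 -0.038] w 0.998 q [ 0.249  0.442 -0.579  1.732  0.279  1.043 -0.824]
```

>>> jog_arm(steps=[[1,[0,0,0],8],[1,[0,0,0],16],[1,[0,0,0],24],[1,[0,0,0],32],[1,[0,0,0],40],[1,[0,0,0],48],[1,[0,0,0],51.3],[1,[0,0,0],51.3]])

```text
time: 19.15
ee_pos: [555.6, 85.1, 54.8]
tcp_rot: [0.511, 0.86, 0.004, 0.001]
force: [-0.1, -0.0, -0.4]
width: 1.002
```

```bash
python3 s.py; python3 - <<'E'
from h import *
im=env.snapshot("wrist")[:,:,::-1]
a=(255*(im/255.)**.5).astype(np.uint8)
cv2.imwrite("pics/w10.png",a)
E
```

```text
19.15 [555.611  85.072  54.753] yaw 118.57 F [-0.062 -0.015 -0.446] M [-0.015  0.029 -0.03 ] w 1.002 q [ 0.386  0.492 -0.759  1.726  0.376  1.069  0.003]
```

View pics/w10.png

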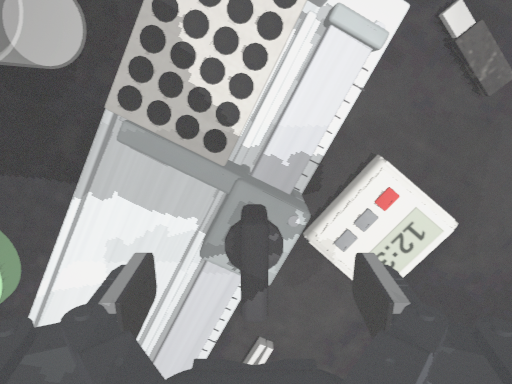

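>>> jog_arm(squeeze=80, steps=[[-1,[0,0,0],0],[-1,[0,0,0],0],[-1,[0,0,0],0],[-1,[0,0,0],0],[-1,[0,0,0],0],[-1,[0,0,0],0],[-1,[0,0,0],0],[-1,[0,0,0],0]])

```text
time: 20.0
ee_pos: [555.6, 85.2, 55.0]
tcp_rot: [0.512, 0.859, 0.004, 0.001]
force: [-2.3, -0.6, 4.8]
width: 0.119
```

```bash
python3 s.py
```

```text
20.0 [555.623  85.201  55.041] yaw 118.44 F [-2.299 -0.551  4.812] M [-0.154  0.567  0.063] w 0.119 q [ 0.386  0.491 -0.759  1.726  0.376  1.069  0.001]
```

>>> jog_arm(steps=[[-1,[0,0.001,0],-2],[-1,[0,0.001,0],-4],[-1,[0,0.001,0],-6],[-1,[0,0.001,0],-8],[-1,[0,0.001,0],-10],[-1,[0,0.001,0],-12],[-1,[0,0.001,0],-14],[-1,[0,0.001,0],-16]])

```text
time: 20.8
ee_pos: [555.6, 85.2, 55.1]
tcp_rot: [0.627, 0.779, 0.003, 0.002]
force: [-1.6, -3.6, 4.6]
width: 0.12
```

```bash
python3 s.py
```

```text
20.8 [555.61   85.174  55.128] yaw 102.35 F [-1.562 -3.63   4.626] M [-0.792  0.542  0.395] w 0.120 q [ 0.342  0.473 -0.701  1.728  0.344  1.06  -0.258]
```

>>> jog_arm(steps=[[-1,[0,0.001,0],-1.5],[-1,[0,0.001,0],-3],[-1,[0,0.001,0],-4.5],[-1,[0,0.001,0],-6],[-1,[0,0.001,0],-7],[-1,[0,0.001,0],-8],[-1,[0,0.001,0],-9],[-1,[0,0.001,0],-10]])

```text
time: 21.6
ee_pos: [555.7, 85.1, 55.2]
tcp_rot: [0.693, 0.721, 0.002, 0.003]
force: [-4.0, -4.8, 4.6]
width: 0.12
```

```bash
python3 s.py
```

```text
21.6 [555.673  85.132  55.177] yaw 92.23 F [-3.988 -4.787  4.613] M [-1.004  0.6    0.361] w 0.120 q [ 0.314  0.463 -0.664  1.729  0.326  1.055 -0.422]
```

Torque is about 0.36–0.40 N m, so the knob is an estimated 1.2–1.5 rad past touch. Next, a light tug backwards to check that the stop holds.

>>> jog_arm(steps=[[-1,[0,0,0],0],[-1,[0,-0.0005,0],0],[-1,[0,-0.001,0],0],[-1,[0,-0.0015,0],0],[-1,[0,-0.002,0],0],[-1,[0,-0.002,0],0],[-1,[0,-0.002,0],0],[-1,[0,-0.002,0],0]])

```text
time: 22.4
ee_pos: [555.6, 84.9, 55.2]
tcp_rot: [0.693, 0.721, 0.003, 0.002]
force: [-0.6, 5.6, 0.8]
width: 0.118
```

```bash
python3 s.py
```

```text
22.4 [555.632  84.945  55.219] yaw 92.32 F [-0.574  5.607  0.805] M [1.311 0.181 0.176] w 0.118 q [ 0.316  0.463 -0.666  1.729  0.324  1.054 -0.418]
```

>>> jog_arm(steps=[[1,[0,0.0002,0],0],[1,[0,0.0002,0],0],[1,[0,0.0002,0],0],[1,[0,0.0002,0],0],[1,[0,0.0002,0.005],0],[1,[0,0.0002,0.03],0],[1,[0,0.0002,0.06],0],[1,[0,0.0002,0.1],0]])

```text
time: 23.2
ee_pos: [554.6, 84.8, 155.4]
tcp_rot: [0.693, 0.721, 0.002, 0.001]
force: [1.0, -0.3, 0.2]
width: 0.994
```

```bash
python3 s.py; python3 - <<'E'
from h import *
im=env.snapshot("wrist")[:,:,::-1]
a=(255*(im/255.)**.7).astype(np.uint8)
cv2.imwrite("pics/w11.png",a)
E
```

```text
23.2 [554.595  84.776 155.351] yaw 92.32 F [ 1.002 -0.337  0.192] M [-0.046 -0.065  0.006] w 0.994 q [ 0.351  0.36  -0.704  1.618  0.244  1.248 -0.357]
```

View pics/w11.png

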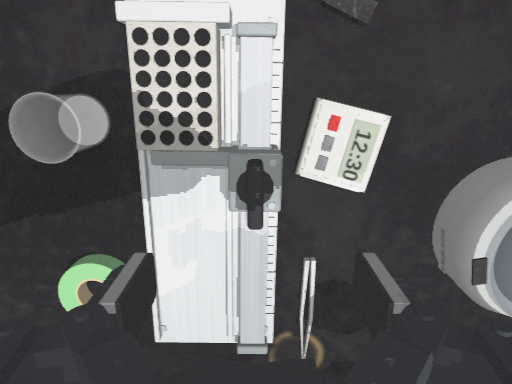

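The block fills the space from the fence (row 20) to the jaw (row 150) with no gap. The knob stayed where it was released, and the bystanders have not moved.

```bash
python3 - <<'E'
from plant import env
print(env.hand_in())
E
```

```text
the job is handed in; nothing more can be done
None
```

The heat block is now held between the stop and the end fence with no visible play, and the stop is clamped again. I handed the job in about 23 s into the run.

**What I did:** I loosened the knob about 2.2 rad counterclockwise. I then slid the stop about 153 mm until the block was against the fence: an extra 1.5 mm of push raised the force to 8 N with no movement. I tightened clockwise with a light push held on, regripping once because the last joint was near its limit.

**Last checks:**
- **Tightness:** the torque while tightening rose from about 0.22 N m free to 0.36–0.40 N m. I estimate 1.2–1.5 rad past touch, inside the firm range of 0.9–2 rad. The individual readings scattered by about 0.03 N m, and the final one (0.36) was lower than the one before it (0.395).
- **Holding:** a 5.6 N backward tug moved the gripper only about 0.2 mm, so the stop held.
- **Final picture:** no gap is visible at the fence or the jaw, the knob had not turned back after release, and the glass, tape, timer and tweezers are where they were. The USB stick was only partly in view; it looked in place.

**What went wrong or disagreed:**
- **First grasp:** it closed on air because the fingertips stood about 25 mm higher than I had worked out. I lowered the gripper and regripped.
- **Cameras:** the top and wrist cameras disagreed by about 5 mm on the knob's x position. The way the gripper shifted as it turned with the knob put the true position between the two.

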